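# Make up two polishing spindles

## Robot

A 6-joint arm with a two-finger parallel gripper is mounted at the origin on the work surface. World frame = base frame: x ahead of the robot, y to its left, z up, the work surface at z = 0. Lengths are in mm, angles in degrees, forces in N, time in s.
With the tool pointing down it reaches from about 300 to 850 mm from the base axis. Payload 4.2 kg.
Tool frame: the origin (TCP) lies on the front face of the gripper's body, between the roots of the fingers; the fingertips stand 78 mm ahead of it and the grasp point (between the pads) lies 60 mm ahead of it; x points along the fingers, y is the direction in which the jaws open and shut, and the axes are right-handed (so a half turn about x gives the same grasp; the last joint's range is limited). The gripper opens to 91 mm and grips with 3 to 60 N. Pads are 32 mm wide; open, the fingers measure 118 mm over their backs; the gripper's body (76 mm by 178 mm) begins 60 mm behind the grasp point.
Start: joints at [63.369, 18.312, 89.639, -0, 72.044, -1.146], TCP at [247.411, 519.06, 292.276] pointing down, gripper open.
Joint ranges: [-177.97, 177.97], [-48.28, 115.42], [12.27, 149.76], [-77.06, 257.06], [2.81, 150.46], [-146.56, 146.56]. Speed limits (degrees/s): [147.25, 147.25, 180, 180, 180, 180].

## Interface

Orientations are given as [roll, pitch, yaw] about the fixed x, y, z axes, in that order (R = Rz(yaw) Ry(pitch) Rx(roll)).
In Python, from workcell import status, viewer, env gives the robot as it stands. The module is installed in compiled form; this text tells all that it offers.
- The arm moves only by the tool move_arm, never from a script. Its argument "moves" is a list of rows, each a list of 3 entries, a list of its own where there are three numbers: the shift along the tool's x, y, z in cm, then the turn about the tool's x in rad, then the gripper's target within -1 to 1 (fully open at 1, half-way at 0, shut at -1). A call has 1 to 20 rows; each row is the pose to reach, as a shift and turn from the pose commanded when the call began, along the tool's axes at that moment; what a row does not reach only later rows make up. A row lasts 1/8 s, in which the tool goes at most 62.5 mm and 10.7 degrees, less where a joint would pass 70% of its speed; a pose out of reach is approached as far as the arm can. A call with a gripper value outside its range is refused whole. The fingers move at their own pace and stop on an object; "force" is the grip in N (left out, the last holds). Time passes only in rows, so rows that repeat a pose let the fingers close. It gives the time, the measured TCP pose, the force and the opening at its end, in the units of the state.
- status.state(): the state, without advancing time (a new reading comes with each control period).
- viewer.grab_frame(name): name is "scene" or "top" or "wrist"; returns the picture (480x640x3 uint8, red, green, blue); there is no depth.
- viewer.get_calibration(name): a dict with "camera_matrix" (3x3 intrinsics, pixels), "eye" and "rotation" of the camera in the world. Camera axes: x right, y down, z forward; pixel columns grow to the right and rows downward; lengths in mm; the calibration is good to about 2 mm. The wrist camera is an equidistant fisheye: a pixel r from the principal point sees the ray r / f radians off the axis. A picture is of the moment at which its call begins: read the wrist's pose just before it. get_calibration takes no time and is no camera call; for the wrist camera it gives the pose at the moment of the call.
- env.job_done(): hands the job in, once; it reports no verdict.
The state is a dict: "time_s": time; "qpos": joint angles; "qvel": joint speeds; "effort": joint torques, N m; "ee_pos": TCP position; "ee_rot": TCP orientation; "force": force on the tool from outside, world axes, zero at the start; "torque": the same for the moment, N m; "gripper_width": finger opening in mm.
Only numpy, scipy, OpenCV 4.12 (cv2) and the standard library are available. Lean on these libraries where they do the work, as an engineer would, in place of code of your own. Each camera call takes 0.05 s, during which the arm holds its last target.

## Task

Make up the two spindles for the polishing machine by threading the rings onto the posts, each lying flat on the one below. On the round stand: the blue backing disc at the bottom, then the green wheel, then the brass collar on top; on the square yellow stand: the white felt wheel, then the red collar on top. Leave the wooden block, the amber jar and the star knob where they are.

Things in the scene. Friction and masses are not known exactly. Their poses are not given: they have to be found in the camera images.
- backing_disc: backing disc: blue plastic ring with a narrow white washer on its top face, 60 mm in diameter, 16 mm high, lying flat, with a 20 mm bore straight through; 50 to 100 g. Origin at the centre of its underside, z up along the bore
- green_wheel: green polishing wheel: green ring with a narrow steel washer on its top face, 60 mm in diameter, 16 mm high, lying flat, with a 20 mm bore straight through; 60 to 130 g. Origin at the centre of its underside, z up along the bore
- brass_collar: brass locking collar: small knurled brass ring (the knurl adds 1 mm), 42 mm in diameter, 16 mm high, lying flat, with a 20 mm bore straight through; 90 to 185 g. Origin at the centre of its underside, z up along the bore
- felt_wheel: felt wheel: hard white ring with a narrow steel washer on its top face, 60 mm in diameter, 16 mm high, lying flat, with a 20 mm bore straight through; 40 to 85 g. Origin at the centre of its underside, z up along the bore
- red_collar: red locking collar: small knurled red plastic ring (the knurl adds 1 mm), 42 mm in diameter, 16 mm high, lying flat, with a 20 mm bore straight through; 35 to 70 g. Origin at the centre of its underside, z up along the bore
- round_stand: round stand: bare aluminium round foot, 90 mm in diameter, with one upright steel post at its centre, 14 mm in diameter, its top 60 mm above the bench, the uppermost 10 mm tapering to 7 mm; fixed to the bench. The foot is 10 mm thick, so the first thing on the post has its underside 10 mm above the bench. Origin at the centre of the foot's underside, on the post's axis, z up along the post
- square_stand: square stand: yellow square foot, 84 mm by 84 mm, with one upright steel post at its centre, 14 mm in diameter, its top 60 mm above the bench, the uppermost 10 mm tapering to 7 mm; fixed to the bench. The foot is 10 mm thick, so the first thing on the post has its underside 10 mm above the bench. Origin at the centre of the foot's underside, on the post's axis, z up along the post
- wood_block: bystander: loose reddish wooden bench block, 60 x 45 x 30 mm high, two 6 mm steel pins sticking 18 mm out of its -x side. Origin at the centre of the block's underside
- amber_jar: bystander: loose closed amber jar with white cap, 42 mm in diameter, 55 mm high. Origin at the centre of its underside
- star_knob: bystander: loose yellow star knob on a grey cone-shaped base, 50 mm across, 42 mm high. Origin at the centre of its underside
Mind the look-alikes: they are no part of the job. There is more than one size of the felt_wheel; the job needs the middle-sized.

How it is judged (in metres and radians):
At the end, for the whole second after the job is handed in: Round stand: backing disc, green wheel, brass collar from the bottom up; square stand: felt wheel, red collar. Each within 7 mm of the post axis, underside within 5 mm of its height (10, 26, 42; 10, 26 mm above the bench), tilted under 0.12 rad, under 0.02 m/s and released (horizontal distance between each of backing_disc, green_wheel, brass_collar and round_stand below 0.007 m and z of backing_disc in the frame of round_stand between 0.005 and 0.015 m and angle between the z axis of each of backing_disc, green_wheel, brass_collar and the z axis of round_stand, either way round below 0.12 rad and linear speed of each of backing_disc, green_wheel, brass_collar, felt_wheel, red_collar below 0.02 m/s and contact force between each of backing_disc, green_wheel, brass_collar, felt_wheel, red_collar and the fingers below 0.05 N and z of green_wheel in the frame of round_stand between 0.021 and 0.031 m and z of brass_collar in the frame of round_stand between 0.037 and 0.047 m and horizontal distance between each of felt_wheel, red_collar and square_stand below 0.007 m and z of felt_wheel in the frame of square_stand between 0.005 and 0.015 m and angle between the z axis of each of felt_wheel, red_collar and the z axis of square_stand, either way round below 0.12 rad and z of red_collar in the frame of square_stand between 0.021 and 0.031 m); the robot touches nothing.
It fails at once if the wooden block is moved more than 20 mm (distance of wood_block from where it was at the start of the episode above 0.02 m).
It fails at once if the amber jar is moved more than 20 mm (distance of amber_jar from where it was at the start of the episode above 0.02 m).
It fails at once if the star knob is moved more than 20 mm (distance of star_knob from where it was at the start of the episode above 0.02 m).
It also fails if it takes over 109 s, if anything falls off the work surface, if the arm or the gripper's body presses on something with over 40 N, if the wrist force passes 120 N, or if a joint passes its speed limit or range.

## Working session

There is one attempt and no reset: what is moved stays moved. The work goes in short steps, Python scripts to look and compute and a tool call to move; the robot and the scene stay as the last step left them, time stands still between calls to the robot, and variables do not carry over. Pictures are saved under pics/ and viewed, and the job is handed in when it is done.

Besides the shell and the picture viewer there is one more tool, called in YAML: its name, and indented under it one key for each argument. move_arm: Moves the arm, as the interface text tells. Its arguments: {"type":"object","properties":{"moves":{"type":"array","items":{"type":"array"}},"force":{"type":"number"}},"required":["moves"]}

```bash
mkdir -p pics
cat > h.py <<'E'
import numpy as np, cv2
from workcell import status, viewer, env
def grab(n,f):
    c=viewer.get_calibration(n); im=viewer.grab_frame(n); cv2.imwrite('pics/'+f+'.png',im[:,:,::-1]); np.savez('pics/'+f+'.npz',K=c['camera_matrix'],eye=c['eye'],R=c['rotation'],im=im); return im,c
E
python3 - <<'E'
from h import *
print(status.state())
for n in ['scene','top','wrist']:
    im,c=grab(n,n+'0'); print(n,c)
E
```

```text
{'time_s': 0.0, 'qpos': array([ 6.33693350e+01,  1.83507827e+01,  8.97090052e+01, -2.76756597e-03,
        7.20437870e+01, -1.14434394e+00]), 'qvel': array([ 0.05524911,  0.02161557, -0.03006492, -0.00047946,  0.01291038,
       -0.12107086]), 'effort': array([ 7.81135914e-04, -4.12463021e+01, -2.31976354e+01,  7.28213880e-02,
        4.56585386e-02, -1.35243058e-04]), 'ee_pos': array([247.24173411, 518.70067862, 291.41115834]), 'ee_rot': array([ -89.68911299,   89.89639173, -115.17457846]), 'force': array([ 0.33526047,  0.03050931, -0.32157979]), 'torque': array([-0.01161177,  0.02933859, -0.00417576]), 'gripper_width': 91.37489819169117}
scene {'camera_matrix': array([[544.23576577,   0.        , 328.38591056],
       [  0.        , 544.23576577, 241.39610842],
       [  0.        ,   0.        ,   1.        ]]), 'eye': array([1134.6988475 , -522.88941774,  912.19107534]), 'rotation': array([-135.81545833,   -0.95732171,   49.37799314])}
top {'camera_matrix': array([[534.70011448,   0.        , 325.85123926],
       [  0.        , 534.70011448, 241.33443725],
       [  0.        ,   0.        ,   1.        ]]), 'eye': array([ 417.10755651,   27.29211873, 1119.56379462]), 'rotation': array([-1.73865951e+02, -9.97949766e-02, -8.87423107e+01])}
wrist {'camera_matrix': array([[371.64829954,   0.        , 316.92055292],
       [  0.        , 371.64829954, 243.10311832],
       [  0.        ,   0.        ,   1.        ]]), 'eye': array([178.30083206, 551.20227655, 384.01434473]), 'rotation': array([1.64160591e+02, 1.15828545e-01, 6.46003941e+01])}
```

View pics/top0.png

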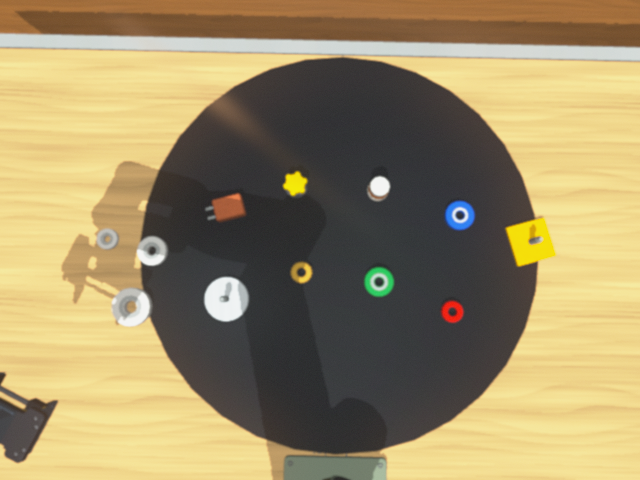

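View pics/scene0.png

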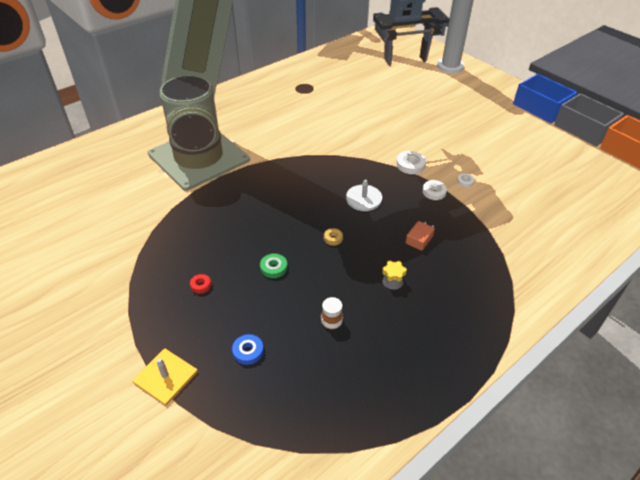

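View pics/wrist0.png

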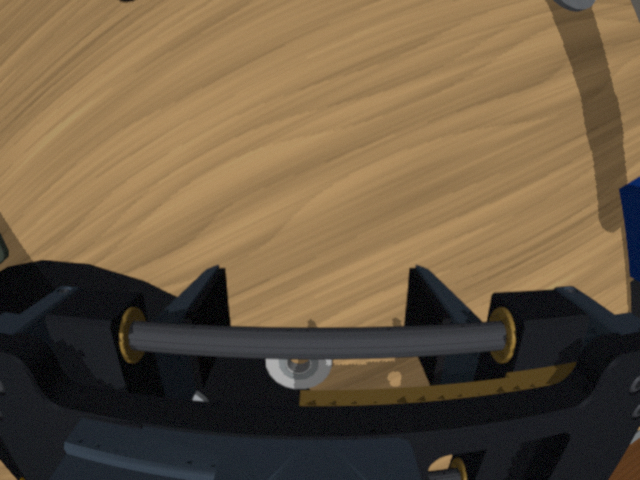

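Run:
```python
import cv2,numpy as np
t=cv2.imread('pics/top0.png'); s=cv2.imread('pics/scene0.png')
def tile(im,cs,f,r=28):
    o=[cv2.resize(im[max(0,y-r):y+r,max(0,x-r):x+r],(200,200),interpolation=cv2.INTER_NEAREST) for x,y in cs]
    while len(o)<8:o.append(np.zeros((200,200,3),np.uint8))
    cv2.imwrite(f,np.vstack([np.hstack(o[:4]),np.hstack(o[4:])]))
tile(t,[(460,215),(379,281),(301,272),(452,312),(152,250),(130,307),(226,299),(530,241)],'pics/tt.png')
tile(s,[(248,350),(274,266),(333,237),(201,284),(434,190),(410,162),(364,197),(166,376)],'pics/ss.png')
```

```text
(no output)
```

View pics/tt.png

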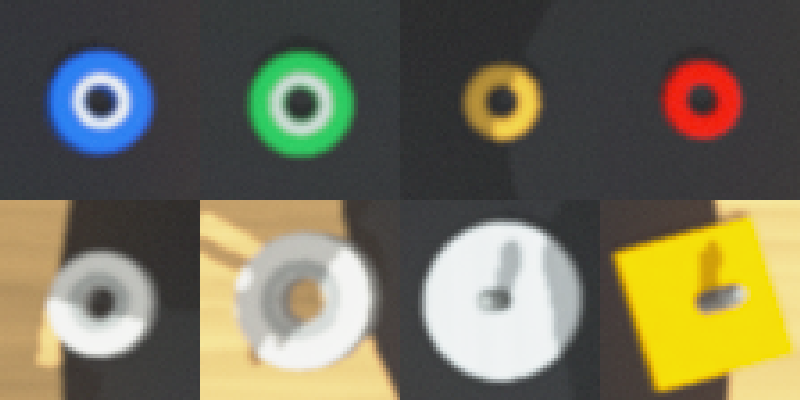

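View pics/ss.png

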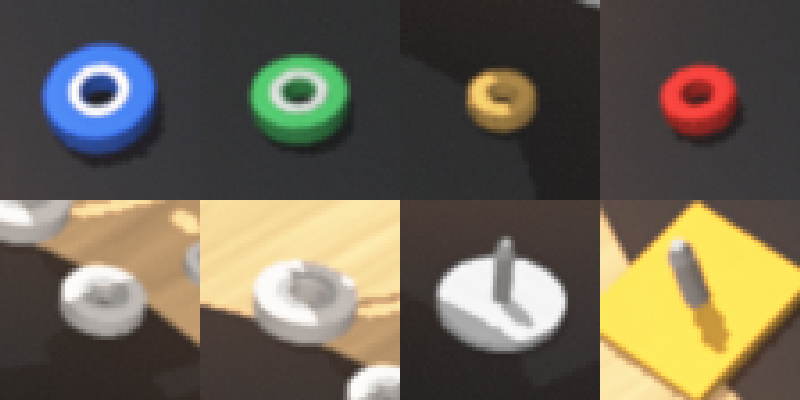

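```bash
cat >> h.py <<'E'
from scipy.spatial.transform import Rotation as Rn
def load(f):
    d=np.load('pics/'+f+'.npz'); return d
def ray(d,uv,fish=False):
    K=d['K'];x=(uv[0]-K[0,2])/K[0,0];y=(uv[1]-K[1,2])/K[1,1]
    if fish:
        r=np.hypot(x,y); v=np.array([x/r*np.sin(r),y/r*np.sin(r),np.cos(r)]) if r>1e-9 else np.array([0,0,1.])
    else: v=np.array([x,y,1.])/np.sqrt(1+x*x+y*y)
    return Rn.from_euler('xyz',d['R'],degrees=True).apply(v)
def plane(d,uv,z,fish=False):
    v=ray(d,uv,fish); return d['eye']+v*(z-d['eye'][2])/v[2]
def proj(d,P,fish=False):
    K=d['K']; p=Rn.from_euler('xyz',d['R'],degrees=True).inv().apply(np.array(P)-d['eye'])
    if fish:
        t=np.arctan2(np.hypot(p[0],p[1]),p[2]);n=np.hypot(p[0],p[1]);x,y=p[0]/n*t,p[1]/n*t
    else: x,y=p[0]/p[2],p[1]/p[2]
    return np.array([K[0,0]*x+K[0,2],K[1,1]*y+K[1,2]])
def tri(d1,u1,d2,u2,f1=False,f2=False):
    a,b=ray(d1,u1,f1),ray(d2,u2,f2); M=np.stack([a,-b],1); s=np.linalg.lstsq(M,d2['eye']-d1['eye'],rcond=None)[0]
    p,q=d1['eye']+a*s[0],d2['eye']+b*s[1]; return (p+q)/2,np.linalg.norm(p-q)
E
python3 - <<'E'
from h import *
T,S=load('top0'),load('scene0')
def conts(d,c,lo,hi,r=28,up=4,sat=None):
    im=d['im'][c[1]-r:c[1]+r,c[0]-r:c[0]+r]; im=cv2.resize(im,None,fx=up,fy=up,interpolation=cv2.INTER_CUBIC)
    h=cv2.cvtColor(im,cv2.COLOR_RGB2HSV); m=cv2.inRange(h,lo,hi)
    cs,hi_=cv2.findContours(m,cv2.RETR_CCOMP,cv2.CHAIN_APPROX_NONE)
    out=[]
    for k,q in enumerate(cs):
        if len(q)<20 or cv2.contourArea(q)<150: continue
        e=cv2.fitEllipse(q); u=(np.array(e[0])+.5)/up-.5+np.array(c)-r
        out.append((np.round(u,2),np.round(np.array(e[1])/up,1),'hole' if hi_[0][k][3]>=0 else 'out'))
    return out
def show(n,*a,**k):
    print(n); [print('  ',*x) for x in conts(*a,**k)]
B=((95,110,60),(125,255,255));G=((50,100,50),(85,255,255));Y=((12,90,60),(32,255,255));W=((0,0,120),(180,90,255))
R_=((0,140,100),(8,255,255))
show('blueT',T,(460,215),*B);show('blueT w',T,(460,215),*W);show('blueS w',S,(248,350),*W);show('blueS',S,(248,350),*B)
show('grT',T,(379,281),*G);show('grT w',T,(379,281),*W);show('grS w',S,(274,266),*W);show('grS',S,(274,266),*G)
show('brT',T,(301,272),*Y);show('brS',S,(333,237),*Y)
show('redT',T,(452,312),*R_);show('redS',S,(201,284),*R_)
show('feT',T,(152,250),(0,0,85),(180,55,255));show('feS',S,(434,190),(0,0,85),(180,55,255),r=18)
show('bigT',T,(130,307),(0,0,85),(180,55,255))
show('smT',T,(107,239),(0,0,85),(180,55,255),r=16)
show('rsT',T,(226,299),(0,0,85),(180,255,255));show('rsS',S,(364,197),(0,0,85),(180,255,255))
h=cv2.cvtColor(T['im'],cv2.COLOR_RGB2HSV);m=cv2.inRange(h,(22,200,100),(32,255,255));m[:, :500]=0
cs,_=cv2.findContours(m,0,1);q=max(cs,key=cv2.contourArea);print('sq',cv2.minAreaRect(q))
bx=cv2.boxPoints(cv2.minAreaRect(q));print([plane(T,p,10).round(1) for p in bx],np.mean([plane(T,p,10) for p in bx],0))
E
```

```text
blueT
   [461.08 213.45] [4.5 7. ] out
   [459.17 214.96] [30.8 31.4] out
   [459.75 214.63] [16.2 16.7] hole
blueT w
   [459.74 214.62] [15.3 15.8] out
   [459.96 214.38] [8.5 8.6] hole
blueS w
   [247.07 346.59] [14.4 17.1] out
   [247.07 346.4 ] [ 8.4 10.6] hole
blueS
   [246.95 345.63] [ 5.9 10.4] out
   [247.43 348.87] [31.2 33. ] out
   [247.08 346.58] [15.2 17.8] hole
grT
   [378.6  281.39] [30.8 30.9] out
   [378.73 281.42] [18.1 18.2] hole
grT w
   [378.72 281.44] [17.4 17.5] out
   [378.72 281.47] [8.8 8.9] hole
grS w
   [272.97 262.88] [12.5 16.6] out
   [273.08 262.92] [6.6 8.7] hole
grS
   [273.03 262.49] [4.8 8.4] out
   [273.22 265.23] [25.6 28.4] out
   [272.97 262.88] [13.2 17.3] hole
brT
   [301.07 271.96] [22.6 22.8] out
   [300.85 271.78] [6.9 7.2] hole
brS
   [332.81 236.29] [18.4 20.6] out
redT
   [451.82 311.21] [22.2 22.8] out
   [451.87 311.22] [7.4 8.2] hole
redS
   [199.96 283.12] [19.4 21.8] out
feT
   [151.97 250.7 ] [30.9 31.2] out
   [151.89 250.22] [6.  7.4] hole
feS
   [433.93 189.73] [20.2 25.5] out
bigT
   [131.58 306.56] [38.2 41.6] out
   [130.95 306.37] [10.2 12.1] hole
smT
   [107.05 238.58] [20.5 21.6] out
   [107.1  238.57] [5.9 6.8] hole
rsT
   [225.78 298.73] [45.7 46.5] out
rsS
   [363.7 196.3] [29.8 36.4] out
sq ((529.8058471679688, 241.17543029785156), (41.62552261352539, 39.97956466674805), 72.34988403320312)
[array([ 574. , -345.3,   10. ]), array([ 601.4, -425.7,   10. ]), array([ 518.4, -450.2,   10. ]), array([ 491.4, -370.4,   10. ])] [ 546.31146203 -397.87883248   10.        ]
```

Run:
```python
from h import *
T,S=load('top0'),load('scene0')
for n,a,b,zt in [('blue',(459.75,214.62),(247.07,346.5),16),('green',(378.72,281.44),(272.97,262.9),16),('brass',(301.07,271.96),(333.3,234.8),16),('red',(451.82,311.21),(199.9,281.8),16),('felt',(151.95,250.6),(434.7,187.3),16)]:
    p,e=tri(T,a,S,b); print(n,p.round(1),round(e,1),'top@16',plane(T,a,zt).round(1),'scene@16',plane(S,b,zt).round(1))
print('round foot T',plane(T,(225.78,298.73),9),'S',plane(S,(363.7,196.3),5))
print('square post tip',tri(T,(541.7,238.8),S,(163.0,358)))
for n,uv in [('jar',(379,188)),('knob',(295,183)),('block',(229,207)),('big',(131.3,306.5)),('small',(107,238.6))]: print(n,plane(T,uv,{'jar':55,'knob':40,'block':30,'big':20,'small':12}[n]).round(0))
```

```text
blue [ 598.  -249.7   17.2] 0.8 top@16 [ 598.  -250.3   16. ] scene@16 [ 597.6 -249.    16. ]
green [455.4 -82.2  16.5] 1.1 top@16 [455.1 -82.7  16. ] scene@16 [455.3 -81.5  16. ]
brass [472.   78.8  13.8] 2.5 top@16 [471.1  77.7  16. ] scene@16 [474.3  78.4  16. ]
red [ 397.8 -233.1   14.4] 0.9 top@16 [ 397.5 -233.1   16. ] scene@16 [ 399.4 -233.3   16. ]
felt [509.5 389.   15.7] 3.2 top@16 [508.5 387.6  16. ] scene@16 [510.5 390.2  16. ]
round foot T [412.75667524 231.90448168   9.        ] S [411.47053338 235.29573791   5.        ]
square post tip (array([ 547.4065319 , -396.12970813,   65.36426976]), np.float64(9.440163642429464))
jar [642. -77.  55.]
knob [652.  94.  40.]
block [601. 229.  30.]
big [393. 422.  20.]
small [532. 484.  12.]
```

Run:
```python
from h import *
s=status.state();R=Rn.from_euler('xyz',s['ee_rot'],degrees=True);print(R.as_matrix().round(3))
d=load('wrist0')
o=s['ee_pos']
for h in [60,78,150,200,276]:print(h,proj(d,o+R.apply([h,0,0]),True).round(0))
print(R.inv().apply(d['eye']-o))
print(R.inv().apply(Rn.from_euler('xyz',d['R'],degrees=True).apply([0,0,1])))
```

```text
[[-0.001  0.43   0.903]
 [-0.001  0.903 -0.43 ]
 [-1.    -0.001  0.   ]]
60 [318. 313.]
78 [318. 297.]
150 [318. 254.]
200 [318. 235.]
276 [318. 216.]
[-92.41017053  -0.56187152 -76.2127335 ]
[ 9.62034237e-01 -2.41766917e-04  2.72928687e-01]
```

move_arm:
  moves:
    - [[4,-18.6,27.1],1.126,1]
    - [[4,-18.6,27.1],1.126,1]
    - [[4,-18.6,27.1],1.126,1]
    - [[4,-18.6,27.1],1.126,1]
    - [[4,-18.6,27.1],1.126,1]
    - [[4,-18.6,27.1],1.126,1]
    - [[4,-18.6,27.1],1.126,1]
    - [[4,-18.6,27.1],1.126,1]
    - [[4,-18.6,27.1],1.126,1]
    - [[4,-18.6,27.1],1.126,1]
  force: 15

```text
time_s: 1.4
ee_pos: [411.6, 235.3, 252.3]
ee_rot: [164.0, 90.0, 74.1]
force: [0.3, 0.3, 0.2]
gripper_width: 91.0
```

Run:
```python
from h import *
s=status.state();print(s['time_s'],s['qpos'].round(1),s['ee_pos'],s['qvel'].round(2));R=Rn.from_euler('xyz',s['ee_rot'],degrees=True);print(R.as_matrix().round(4))
im,c=grab('wrist','w1');d=load('w1')
for z in [60,10]:print(z,proj(d,[412.7,233,z],True))
```

```text
1.4 [ 28.4  11.1 105.9   0.   63.   28.2] [411.61883395 235.33791201 252.32378584] [-0.3   0.05  0.11  0.03 -0.07  0.17]
[[ 1.0e-04  1.0e+00  2.3e-03]
 [ 2.0e-04  2.3e-03 -1.0e+00]
 [-1.0e+00  1.0e-04 -2.0e-04]]
60 [317.36869423 240.35101559]
10 [317.29463602 225.9844616 ]
```

View pics/w1.png

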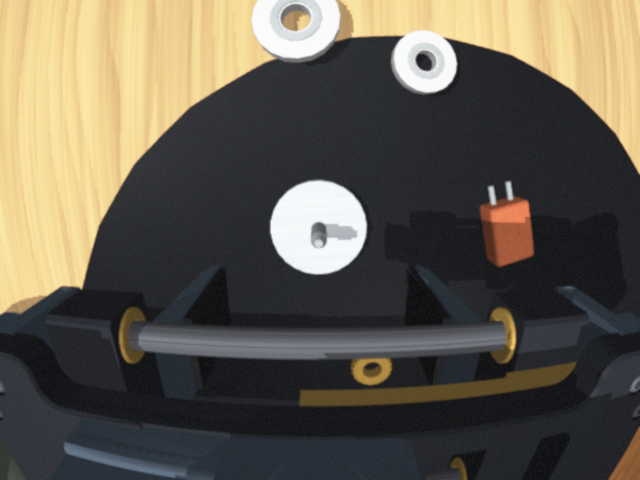

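```bash
cat >> h.py <<'E'
HSV=dict(B=((95,110,60),(125,255,255)),G=((50,100,50),(85,255,255)),Y=((12,90,60),(32,255,255)),R=((0,140,90),(8,255,255)),W=((0,0,85),(180,60,255)),Q=((22,180,90),(34,255,255)))
def circ(f,guess,col,z,fish=True,rmax=45,up=4,hole=False,amin=100):
    d=load(f); g=np.array(guess).round().astype(int);r=rmax
    x0,y0=max(0,g[0]-r),max(0,g[1]-r)
    im=cv2.resize(d['im'][y0:g[1]+r,x0:g[0]+r],None,fx=up,fy=up,interpolation=cv2.INTER_CUBIC)
    m=cv2.inRange(cv2.cvtColor(im,cv2.COLOR_RGB2HSV),*HSV[col])
    cs,hh=cv2.findContours(m,cv2.RETR_CCOMP,cv2.CHAIN_APPROX_NONE)
    c=[(q) for q,h in zip(cs,hh[0]) if (h[3]>=0)==hole and cv2.contourArea(q)>amin]
    q=max(c,key=cv2.contourArea)[:,0,:]
    q=(q+.5)/up-.5+[x0,y0]
    P=np.array([plane(d,u,z,fish)[:2] for u in q])
    A=np.c_[2*P,np.ones(len(P))];s=np.linalg.lstsq(A,(P**2).sum(1),rcond=None)[0]
    rad=np.sqrt(s[2]+s[0]**2+s[1]**2); res=np.std(np.hypot(*(P-s[:2]).T)-rad)
    return s[:2].round(1),rad.round(1),res.round(2),q.mean(0).round(1)
E
python3 - <<'E'
from h import *
print('foot',circ('w1',(318,227),'W',10,rmax=60))
print('felt',circ('w1',(424,62),'W',16,rmax=36))
print('felt hole',circ('w1',(424,62),'W',16,rmax=36,hole=True))
d=load('w1');im=d['im'][215:260,295:340];cv2.imwrite('pics/w1c.png',cv2.resize(im[:,:,::-1],None,fx=12,fy=12,interpolation=cv2.INTER_NEAREST))
E
```

```text
foot (array([413.4, 230.8]), np.float64(45.6), np.float64(0.17), array([317.9, 226.9]))
felt (array([507.9, 387.7]), np.float64(31.1), np.float64(0.72), array([423.7,  61.6]))
felt hole (array([507.1, 387.4]), np.float64(7.7), np.float64(0.64), array([423.6,  61.5]))
```

View pics/w1c.png

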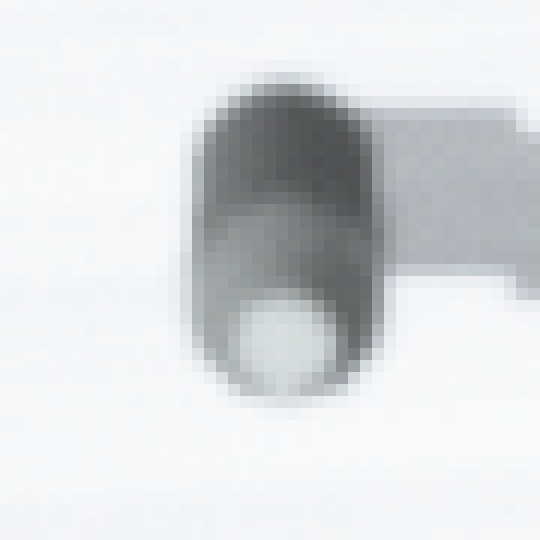

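Run:
```python
from h import *
d=load('w1');print(plane(d,(318.25,243),60,True),d['eye'])
T=load('top0');print(tri(T,(225.78,298.73),d,(317.9,226.9),False,True))
```

```text
[413.41119743 230.81365016  60.        ] [411.98387974 311.54788021 344.84630787]
(array([413.01221598, 231.90055263,   9.04664701]), np.float64(0.5108011135601622))
```

move_arm:
  moves:
    - [[0,18.5,48.5],0,1]
    - [[0,18.5,48.5],0,1]
    - [[0,18.5,48.5],0,1]
    - [[0,18.5,48.5],0,1]
    - [[0,18.5,48.5],0,1]
    - [[0,18.5,48.5],0,1]
    - [[0,18.5,48.5],0,1]
    - [[0,18.5,48.5],0,1]
    - [[0,18.5,48.5],0,1]
    - [[0,18.5,48.5],0,1]
    - [[0,18.5,48.5],0,1]
    - [[0,18.5,48.5],0,1]

```text
time_s: 2.95
ee_pos: [596.8, -248.7, 252.6]
ee_rot: [-176.8, 90.0, 93.3]
force: [0.5, 0.2, -0.4]
gripper_width: 91.2
```

Run:
```python
from h import *
s=status.state();print(s['time_s'],s['qpos'].round(1),s['ee_pos'],s['qvel'].round(2));R=Rn.from_euler('xyz',s['ee_rot'],degrees=True);print(R.as_matrix().round(4))
im,c=grab('wrist','w2');d=load('w2')
u=proj(d,[598,-250,16],True);print(u,circ('w2',u,'B',16))
u=proj(d,[546,-398,10],True);print(u)
u=proj(d,[455,-82,16],True);print(u)
```

```text
2.95 [-23.7  26.2  83.1   0.   70.7 -23.8] [ 596.75568862 -248.69442262  252.61584044] [-0.2   0.04 -0.29 -0.14 -0.12 -0.16]
[[-0.0e+00  1.0e+00  1.9e-03]
 [ 4.0e-04  1.9e-03 -1.0e+00]
 [-1.0e+00 -0.0e+00 -4.0e-04]]
[317.5354995  226.37293774] (array([ 598.2, -250.5]), np.float64(31.0), np.float64(0.3), array([317.7, 226.1]))
[268.57927939 359.75310517]
[163.40265474  51.21357554]
```

View pics/w2.png

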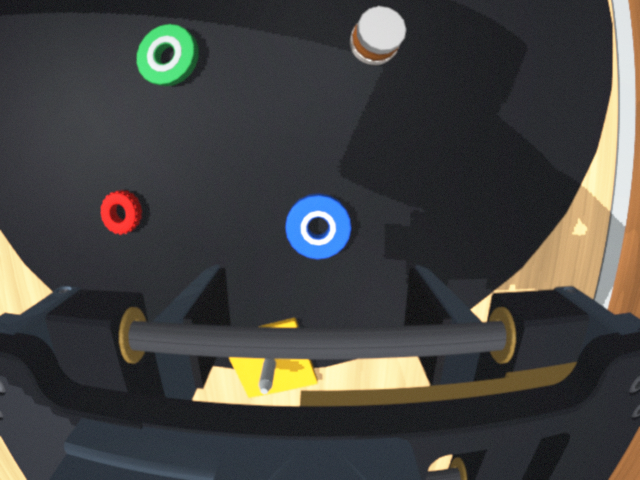

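move_arm:
  moves:
    - [[6,0.14,0.18],0,1]
    - [[11,0.14,0.18],0,1]
    - [[15,0.14,0.18],0,1]
    - [[17,0.14,0.18],0,1]
    - [[17,0.14,0.18],0,1]
    - [[17,0.14,0.18],0,1]
    - [[17,0.14,0.18],0,-1]
    - [[17,0.14,0.18],0,-1]
    - [[17,0.14,0.18],0,-1]
    - [[17,0.14,0.18],0,-1]
    - [[17,0.14,0.18],0,-1]
  force: 20

```text
time_s: 4.38
ee_pos: [598.4, -252.3, 82.4]
ee_rot: [178.2, 90.0, 88.2]
force: [-0.5, -0.4, 0.8]
gripper_width: 57.9
```

move_arm:
  moves:
    - [[-2,0,0],0,-1]
    - [[-7,0,0],0,-1]
    - [[-12,0,0],0,-1]
    - [[-12,0,0],0,-1]
    - [[-12,0,0],0,-1]

```text
time_s: 5.0
ee_pos: [597.8, -252.0, 201.4]
ee_rot: [-117.7, 89.9, 152.3]
force: [0.2, -0.0, -1.0]
gripper_width: 58.1
```

Run:
```python
from h import *
s=status.state();print(s['time_s'],s['ee_pos'],s['gripper_width'],s['force']);R=Rn.from_euler('xyz',s['ee_rot'],degrees=True);print(R.as_matrix().round(4))
im,c=grab('wrist','w3');d=load('w3')
z=s['ee_pos'][2]-81.5+16
u=proj(d,[s['ee_pos'][0],s['ee_pos'][1],z],True);print(u,circ('w3',u,'B',z,rmax=60,hole=True),circ('w3',u,'B',z,rmax=80))
```

```text
5.0 [ 597.8399134  -251.98576193  201.4476466 ] 58.07358394156075 [ 0.2024072  -0.04557669 -1.03474269]
[[-1.3e-03  1.0e+00 -0.0e+00]
 [ 7.0e-04 -0.0e+00 -1.0e+00]
 [-1.0e+00 -1.3e-03 -7.0e-04]]
[315.65740412 307.3726325 ] (array([ 598.4, -246.6]), np.float64(7.3), np.float64(0.76), array([317. , 296.8])) (array([ 598.4, -244.4]), np.float64(24.8), np.float64(6.81), array([316.9, 287.2]))
```

View pics/w3.png

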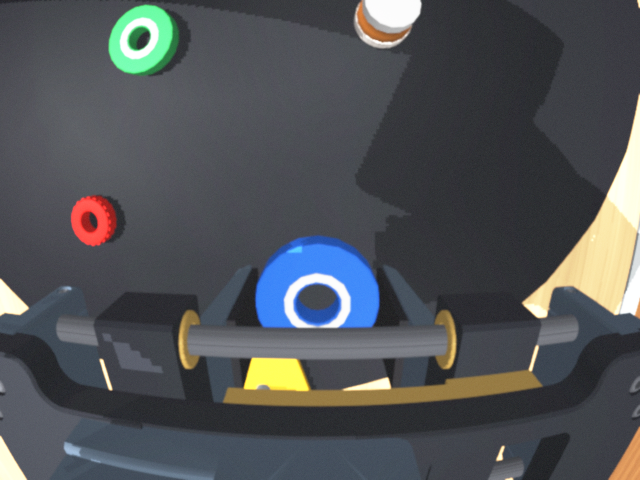

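Run:
```python
from h import *
d=load('w3');ee=np.array([597.84,-251.99,201.45])
im=d['im'];m=cv2.inRange(cv2.cvtColor(im,cv2.COLOR_RGB2HSV),(0,0,140),(180,90,255));m[:270]=0;m[326:]=0;m[:,:280]=0;m[:,356:]=0
cs,_=cv2.findContours(m,cv2.RETR_EXTERNAL,cv2.CHAIN_APPROX_NONE);q=max(cs,key=cv2.contourArea)[:,0,:];q=q[q[:,1]<322]
mm=cv2.inRange(cv2.cvtColor(im,cv2.COLOR_RGB2HSV),*HSV['B']);mm[322:]=0
cs,_=cv2.findContours(mm,cv2.RETR_EXTERNAL,cv2.CHAIN_APPROX_NONE);q2=max(cs,key=cv2.contourArea)[:,0,:];q2=q2[(q2[:,1]<318)]
for z in (130,134,136,138,142):
  for Q in (q,q2):
    P=np.array([plane(d,u,z,True)[:2] for u in Q]);A=np.c_[2*P,np.ones(len(P))];s=np.linalg.lstsq(A,(P**2).sum(1),rcond=None)[0]
    r=np.sqrt(s[2]+s[0]**2+s[1]**2);print(z,s[:2].round(1),r.round(1),np.std(np.hypot(*(P-s[:2]).T)-r).round(2),end=' | ')
  print()
```

```text
130 [ 598.4 -252.4] 14.0 2.09 | 130 [ 598.4 -244.7] 24.3 7.52 | 
134 [ 598.4 -250.5] 13.7 2.04 | 134 [ 598.4 -243. ] 23.7 7.34 | 
136 [ 598.4 -249.6] 13.5 2.02 | 136 [ 598.4 -242.1] 23.4 7.25 | 
138 [ 598.4 -248.7] 13.3 1.99 | 138 [ 598.4 -241.3] 23.1 7.16 | 
142 [ 598.4 -246.8] 13.0 1.94 | 142 [ 598.4 -239.6] 22.5 6.97 |
```

move_arm:
  moves:
    - [[0,-18.5,-48.1],0,-1]
    - [[0,-18.5,-48.1],0,-1]
    - [[0,-18.5,-48.1],0,-1]
    - [[0,-18.5,-48.1],0,-1]
    - [[0,-18.5,-48.1],0,-1]
    - [[0,-18.5,-48.1],0,-1]
    - [[0,-18.5,-48.1],0,-1]
    - [[0,-18.5,-48.1],0,-1]
    - [[0,-18.5,-48.1],0,-1]
    - [[0,-18.5,-48.1],0,-1]
    - [[3.5,-18.5,-48.1],0,-1]
    - [[3.5,-18.5,-48.1],0,-1]
    - [[3.5,-18.5,-48.1],0,-1]

```text
time_s: 6.68
ee_pos: [414.2, 227.9, 167.7]
ee_rot: [85.6, 90.0, -4.5]
force: [-0.4, -0.2, -0.6]
gripper_width: 58.3
```

Run:
```python
from h import *
for i in range(3):
    s=status.state();print(s['time_s'],s['ee_pos'].round(2),s['gripper_width'].round(1),s['qpos'].round(2))
    im,c=grab('wrist','w4');
d=load('w4');print(d['eye'],proj(d,[413.4,230.8,60],True))
```

```text
Traceback (most recent call last):
AttributeError: 'float' object has no attribute 'round'
```

Run:
```python
from h import *
for i in range(3):
    s=status.state();print(s['time_s'],s['ee_pos'].round(2),s['qpos'].round(2))
    im,c=grab('wrist','w4');
d=load('w4');print(d['eye'],proj(d,[413.4,230.8,60],True))
```

```text
6.675 [414.21 227.87 167.67] [ 2.7430e+01  1.6250e+01  1.1301e+02 -1.0000e-02  5.0720e+01  2.7540e+01]
6.725 [414.37 228.18 168.06] [ 2.7450e+01  1.6220e+01  1.1298e+02 -1.0000e-02  5.0710e+01  2.7550e+01]
6.775 [414.32 228.41 168.21] [ 27.48  16.21 112.98  -0.    50.7   27.55]
[414.81783722 304.55258151 260.78965514] [313.77244215 271.41376162]
```

View pics/w4.png

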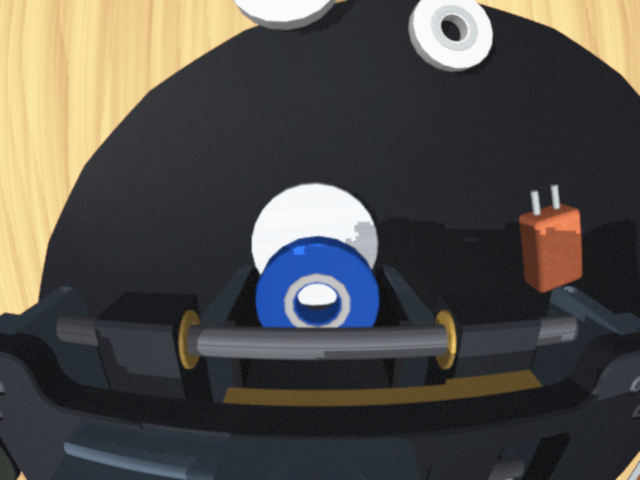

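Run:
```python
from h import *
d=load('w4')
im=d['im'];m=cv2.inRange(cv2.cvtColor(im,cv2.COLOR_RGB2HSV),(0,0,140),(180,60,255));m[:170]=0;m[:,:240]=0;m[:,400:]=0;m[262:]=0
cs,_=cv2.findContours(m,cv2.RETR_EXTERNAL,cv2.CHAIN_APPROX_NONE);q=max(cs,key=cv2.contourArea)[:,0,:];q=q[(q[:,1]<240)]
P=np.array([plane(d,u,10,True)[:2] for u in q]);A=np.c_[2*P,np.ones(len(P))];s=np.linalg.lstsq(A,(P**2).sum(1),rcond=None)[0];print(s,np.sqrt(s[2]+s[0]**2+s[1]**2))
m=cv2.inRange(cv2.cvtColor(im,cv2.COLOR_RGB2HSV),*HSV['B'])
for y in (285,295,305):
    x=np.where(m[y])[0]; x=x[(x>240)&(x<400)];print(y,x.min(),x.max(),(x.min()+x.max())/2)
for z in (98,100,102,104): print(z,proj(d,[414.3,230,z],True),plane(d,(317,299),z,True))
```

```text
[    413.12115997     248.02698205 -231183.62732704] 31.667796192595222
285 256 378 317.0
295 255 379 317.0
305 255 379 317.0
98 [315.1703021  300.19667389] [415.17781301 230.63288693  98.        ]
100 [315.15974565 301.94294103] [415.17339042 231.54104899 100.        ]
102 [315.14899218 303.72533266] [415.16896783 232.44921106 102.        ]
104 [315.13803673 305.54489686] [415.16454525 233.35737312 104.        ]
```

move_arm:
  moves:
    - [[0,-0.19,0],0,-1]
    - [[1.5,-0.19,0],0,-1]
    - [[3,-0.19,0],0,-1]
    - [[4,-0.19,0],0,-1]
    - [[4,-0.19,0],0,-1]
    - [[4,-0.19,0],0,-1]

```text
time_s: 7.58
ee_pos: [411.8, 229.0, 127.7]
ee_rot: [120.4, 89.9, 30.4]
force: [0.3, -0.1, -1.2]
gripper_width: 58.2
```

move_arm:
  moves:
    - [[1.2,0,0],0,-1]
    - [[2.4,0,0],0,-1]
    - [[3.4,0,0],0,-1]
    - [[3.4,0,0],0,-1]
    - [[3.4,0,0],0,-1]

```text
time_s: 8.2
ee_pos: [411.5, 228.8, 93.0]
ee_rot: [-69.2, 90.0, -159.2]
force: [1.0, -0.2, -1.0]
gripper_width: 58.5
```

move_arm:
  moves:
    - [[0,0,0],0,1]
    - [[0,0,0],0,1]
    - [[0,0,0],0,1]
    - [[0,0,0],0,1]
    - [[-4,0,0],0,1]
    - [[-10,0,0],0,1]
    - [[-15,0,0],0,1]
    - [[-15,0,0],0,1]
    - [[-15,0,0],0,1]

```text
time_s: 9.32
ee_pos: [410.9, 228.4, 242.7]
ee_rot: [-63.6, 89.9, -153.6]
force: [0.4, -0.1, -0.0]
gripper_width: 91.0
```

Run:
```python
from h import *
s=status.state();print(s['time_s'],s['ee_pos'].round(2),s['qpos'].round(2))
im,c=grab('wrist','w5');d=load('w5')
u=proj(d,[413.4,230.8,26],True);print(u,circ('w5',u,'B',26,rmax=60),circ('w5',u,'B',26,rmax=60,hole=True))
u=proj(d,[471.5,78,16],True);print(u)
```

```text
9.325 [410.94 228.44 242.68] [ 27.67  11.26 107.16   0.    61.63  27.67]
[319.22735822 227.32879596] (array([412.3, 230.9]), np.float64(29.4), np.float64(0.26), array([318. , 226.5])) (array([412.1, 229.8]), np.float64(16.1), np.float64(0.12), array([317.7, 228.2]))
[374.40130674 368.76428707]
```

View pics/w5.png

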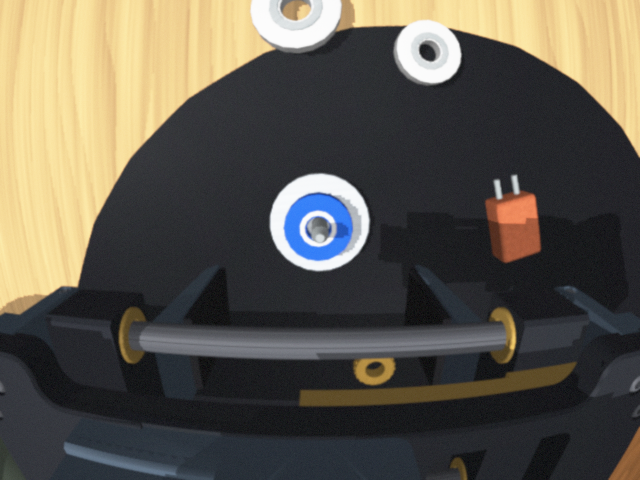

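move_arm:
  moves:
    - [[-0.5,4.35,31.2],0,1]
    - [[-0.5,4.35,31.2],0,1]
    - [[-0.5,4.35,31.2],0,1]
    - [[-0.5,4.35,31.2],0,1]
    - [[-0.5,4.35,31.2],0,1]
    - [[-0.5,4.35,31.2],0,1]
    - [[-0.5,4.35,31.2],0,1]
    - [[-0.5,4.35,31.2],0,1]
    - [[-0.5,4.35,31.2],0,1]

```text
time_s: 10.5
ee_pos: [454.9, -81.9, 248.1]
ee_rot: [-126.6, 90.0, 143.6]
force: [-0.0, -0.5, -0.3]
gripper_width: 91.2
```

```bash
cat >> h.py <<'E'
def look(f,P,col,z,rmax=50):
    s=status.state();R=Rn.from_euler('xyz',s['ee_rot'],degrees=True)
    im,c=grab('wrist',f);d=load(f);s2=status.state()
    print(s['time_s'],'ee',s['ee_pos'].round(1),s2['ee_pos'].round(1),'w',s['gripper_width']);print(R.as_matrix().round(4)[:2])
    u=proj(d,P,True);out=circ(f,u,col,z,rmax=rmax);print(u.round(1),out);return s2,R,out
E
python3 - <<'E'
from h import *
look('w6',[455,-82.5,16],'G',16)
E
```

```text
10.5 ee [454.9 -81.9 248.1] [454.9 -82.1 248.2] w 91.22348797214002
[[-5.0e-04  1.0e+00  2.4e-03]
 [ 3.0e-04  2.4e-03 -1.0e+00]]
[316.4 226.7] (array([455.5, -83. ]), np.float64(30.6), np.float64(0.28), array([317.1, 226.6]))
```

View pics/w6.png

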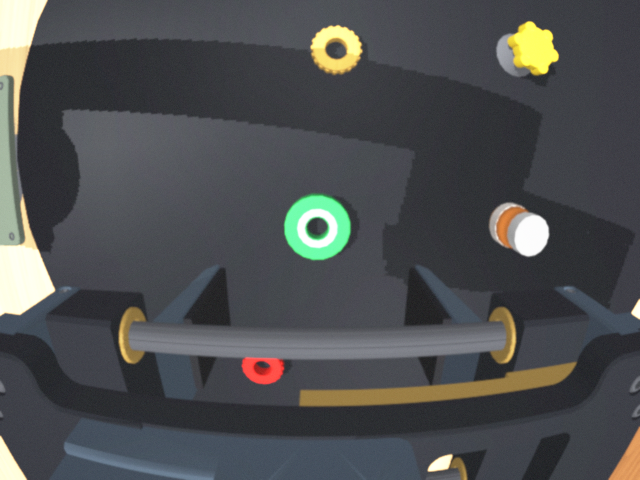

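move_arm:
  moves:
    - [[6,0,0.24],0,1]
    - [[11,0,0.24],0,1]
    - [[15,0,0.24],0,1]
    - [[16.6,0,0.24],0,1]
    - [[16.6,0,0.24],0,1]
    - [[16.6,0,0.24],0,1]
    - [[16.6,0,0.24],0,-1]
    - [[16.6,0,0.24],0,-1]
    - [[16.6,0,0.24],0,-1]
    - [[16.6,0,0.24],0,-1]
    - [[16.6,0,0.24],0,-1]
    - [[15,0,0.24],0,-1]
    - [[10,0,0.24],0,-1]
    - [[4.6,0,0.24],0,-1]
    - [[4.6,0,0.24],0,-1]
    - [[4.6,0,0.24],0,-1]

```text
time_s: 12.55
ee_pos: [454.3, -85.5, 201.5]
ee_rot: [-105.2, 89.9, 164.8]
force: [0.6, -0.4, -1.5]
gripper_width: 59.2
```

Run:
```python
from h import *
s=status.state();print(s['time_s'],s['ee_pos'].round(2),s['gripper_width'],s['force'])
im,c=grab('wrist','w7');d=load('w7')
m=cv2.inRange(cv2.cvtColor(d['im'],cv2.COLOR_RGB2HSV),*HSV['G']);m[324:]=0;m[:225]=0;m[:,:230]=0;m[:,400:]=0
for y in (285,295,305):
    x=np.where(m[y])[0]; print(y,x.min(),x.max(),(x.min()+x.max())/2)
z=s['ee_pos'][2]-82+16
print(np.where(m[:,317])[0].min(),plane(d,(317,299),z,True))
```

```text
12.55 [454.3  -85.5  201.54] 59.24124665806172 [ 0.55363662 -0.35658094 -1.45837482]
285 256 378 317.0
295 254 379 316.5
305 255 379 317.0
234 [454.93083159 -81.39725409 135.54178379]
```

View pics/w7.png

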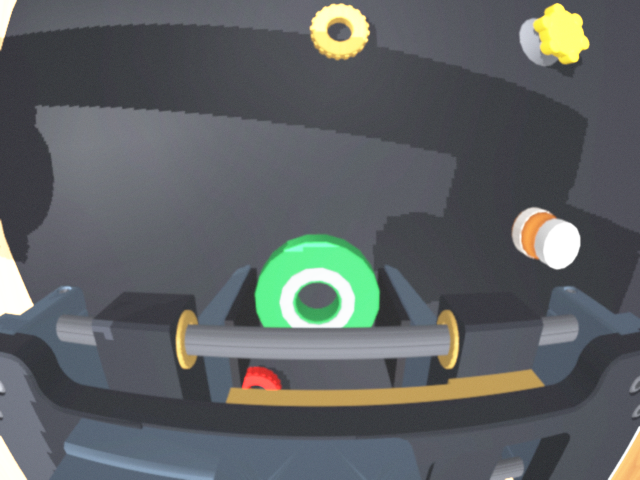

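move_arm:
  moves:
    - [[0,-4.15,-31.5],0,-1]
    - [[0,-4.15,-31.5],0,-1]
    - [[0,-4.15,-31.5],0,-1]
    - [[0,-4.15,-31.5],0,-1]
    - [[0,-4.15,-31.5],0,-1]
    - [[0,-4.15,-31.5],0,-1]
    - [[0,-4.15,-31.5],0,-1]
    - [[3,-4.15,-31.5],0,-1]
    - [[3,-4.15,-31.5],0,-1]
    - [[3,-4.15,-31.5],0,-1]
    - [[3,-4.15,-31.5],0,-1]
    - [[3,-4.15,-31.5],0,-1]

```text
time_s: 14.1
ee_pos: [413.9, 229.3, 172.9]
ee_rot: [119.0, 89.9, 29.0]
force: [-0.5, -0.7, -1.4]
gripper_width: 59.6
```

```bash
cat >> h.py <<'E'
def held(f,col,foot):
    s=status.state();im,c=grab('wrist',f);d=load(f);s2=status.state();print(s['time_s'],s['ee_pos'].round(2),s2['ee_pos'].round(2),s['gripper_width'],s['force'].round(1))
    m=cv2.inRange(cv2.cvtColor(d['im'],cv2.COLOR_RGB2HSV),*HSV[col]);m[324:]=0;m[:225]=0;m[:,:230]=0;m[:,400:]=0
    for y in (295,305):
        x=np.where(m[y])[0]; print(y,x.min(),x.max(),(x.min()+x.max())/2,np.where(m[:,317])[0].min())
    print('proj foot/tip',proj(d,foot+[10],True),proj(d,foot+[60],True));print('ring',plane(d,(317,299),s['ee_pos'][2]-82+16,True))
E
python3 - <<'E'
from h import *
held('w8','G',[413.2,230.8])
E
```

```text
14.1 [413.89 229.3  172.94] [413.78 229.35 172.83] 59.553929041787114 [-0.5 -0.7 -1.4]
295 254 379 316.5 236
305 255 379 317.0 236
proj foot/tip [314.71740319 246.18196316] [314.3528822  270.03444277]
ring [414.67899213 233.42571034 106.93782299]
```

View pics/w8.png

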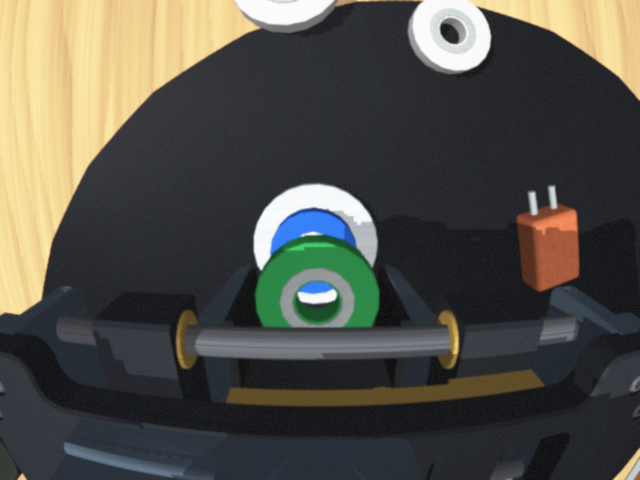

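move_arm:
  moves:
    - [[0,-0.16,0.02],0,-1]
    - [[1.5,-0.16,0.02],0,-1]
    - [[3,-0.16,0.02],0,-1]
    - [[4,-0.16,0.02],0,-1]
    - [[4.4,-0.16,0.02],0,-1]
    - [[4.4,-0.16,0.02],0,-1]

```text
time_s: 14.9
ee_pos: [412.0, 229.2, 128.3]
ee_rot: [-145.8, 90.0, 124.2]
force: [-0.4, -0.9, -0.9]
gripper_width: 59.5
```

move_arm:
  moves:
    - [[1,0,0],0,-1]
    - [[1.9,0,0],0,-1]
    - [[1.9,0,0],0,-1]
    - [[1.9,0,0],0,-1]
    - [[1.9,0,0],0,1]
    - [[1.9,0,0],0,1]
    - [[1.9,0,0],0,1]
    - [[1.9,0,0],0,1]
    - [[-2,0,0],0,1]
    - [[-7,0,0],0,1]
    - [[-12,0,0],0,1]
    - [[-12,0,0],0,1]
    - [[-12,0,0],0,1]

```text
time_s: 16.52
ee_pos: [411.4, 228.9, 247.7]
ee_rot: [-65.6, 89.9, -155.6]
force: [-0.1, -0.5, -0.4]
gripper_width: 91.2
```

Run:
```python
from h import *
look('w9',[413,230.8,42],'G',42,60)
```

```text
16.525 ee [411.4 228.9 247.7] [411.2 228.8 247.1] w 91.24553462373291
[[-9.e-04  1.e+00  1.e-04]
 [-4.e-04  1.e-04 -1.e+00]]
[318.3 230.9] (array([412.5, 232.3]), np.float64(29.3), np.float64(0.39), array([317.5, 228.4]))
```

View pics/w9.png

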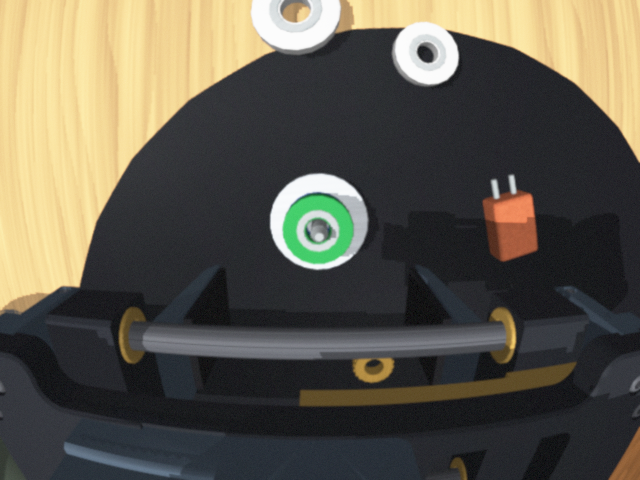

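move_arm:
  moves:
    - [[0,5.9,15.2],0,1]
    - [[0,5.9,15.2],0,1]
    - [[0,5.9,15.2],0,1]
    - [[0,5.9,15.2],0,1]
    - [[0,5.9,15.2],0,1]
    - [[0,5.9,15.2],0,1]

```text
time_s: 17.32
ee_pos: [470.4, 78.1, 247.7]
ee_rot: [-97.7, 89.9, 172.3]
force: [0.4, 1.0, -1.1]
gripper_width: 91.2
```

Run:
```python
from h import *
s,R,o=look('w10',[471.2,78,16],'Y',16,40)
print(circ('w10',o[3],'Y',16,rmax=40,hole=True))
```

```text
17.325 ee [470.4  78.1 247.7] [470.4  78.1 247.9] w 91.19126285574274
[[-1.3e-03  1.0e+00  1.5e-03]
 [ 2.0e-04  1.5e-03 -1.0e+00]]
[317.5 226.2] (array([471.6,  78.3]), np.float64(22.5), np.float64(0.44), array([318. , 225.5]))
(array([471.6,  79. ]), np.float64(8.1), np.float64(0.4), array([317.9, 225.1]))
```

View pics/w10.png

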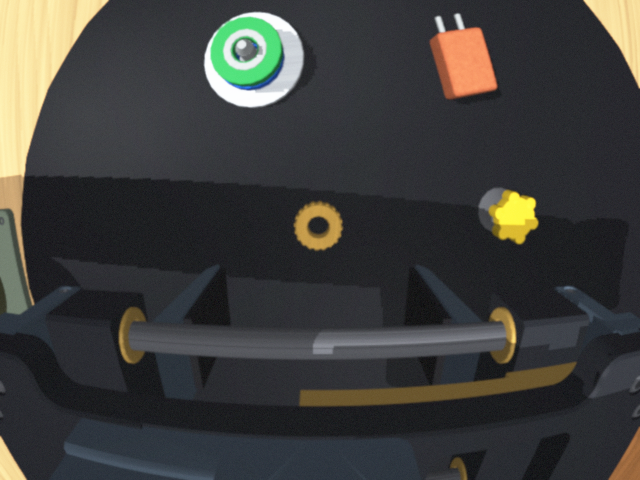

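move_arm:
  moves:
    - [[6,0.04,0.14],0,1]
    - [[11,0.04,0.14],0,1]
    - [[15,0.04,0.14],0,1]
    - [[16.6,0.04,0.14],0,1]
    - [[16.6,0.04,0.14],0,1]
    - [[16.6,0.04,0.14],0,1]
    - [[16.6,0.04,0.14],0,-1]
    - [[16.6,0.04,0.14],0,-1]
    - [[16.6,0.04,0.14],0,-1]
    - [[16.6,0.04,0.14],0,-1]
    - [[16.6,0.04,0.14],0,-1]
    - [[16.6,0.04,0.14],0,-1]
    - [[15,0.04,0.14],0,-1]
    - [[10,0.04,0.14],0,-1]
    - [[4.6,0.04,0.14],0,-1]
    - [[4.6,0.04,0.14],0,-1]
    - [[4.6,0.04,0.14],0,-1]
  force: 25

```text
time_s: 19.5
ee_pos: [470.6, 75.6, 201.6]
ee_rot: [-84.3, 89.9, -174.3]
force: [-0.2, 0.8, -2.5]
gripper_width: 40.9
```

Run:
```python
from h import *
held('w11','Y',[413.0,230.8])
```

```text
19.5 [470.58  75.63 201.55] [470.27  75.6  200.89] 40.93212152002637 [-0.2  0.8 -2.5]
295 273 361 317.0 251
305 273 361 317.0 251
proj foot/tip [241.36143393  42.07751207] [226.18557093  23.42650904]
ring [471.18457512  79.71978957 135.55418605]
```

View pics/w11.png

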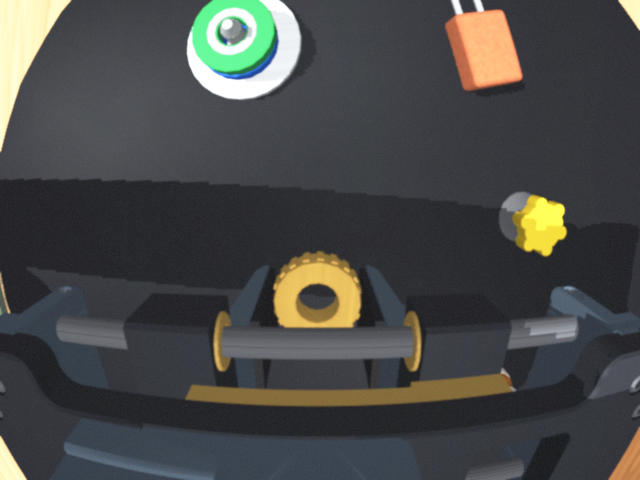

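move_arm:
  moves:
    - [[0,-5.8,-15.3],0,-1]
    - [[0,-5.8,-15.3],0,-1]
    - [[0,-5.8,-15.3],0,-1]
    - [[0,-5.8,-15.3],0,-1]
    - [[0,-5.8,-15.3],0,-1]
    - [[2.8,-5.8,-15.3],0,-1]
    - [[2.8,-5.8,-15.3],0,-1]
    - [[2.8,-5.8,-15.3],0,-1]
    - [[2.8,-5.8,-15.3],0,-1]
    - [[2.8,-5.8,-15.3],0,-1]

```text
time_s: 20.8
ee_pos: [413.6, 228.8, 174.9]
ee_rot: [119.2, 89.9, 29.1]
force: [-0.1, -0.3, -1.3]
gripper_width: 41.1
```

Run:
```python
from h import *
held('w12','Y',[413.0,230.8])
```

```text
20.8 [413.64 228.77 174.88] [413.57 228.8  174.78] 41.07003954315486 [-0.1 -0.3 -1.3]
295 274 360 317.0 253
305 274 360 317.0 253
proj foot/tip [314.78054531 244.71702841] [314.42528235 268.07381705]
ring [414.44921091 232.89827832 108.88340846]
```

View pics/w12.png

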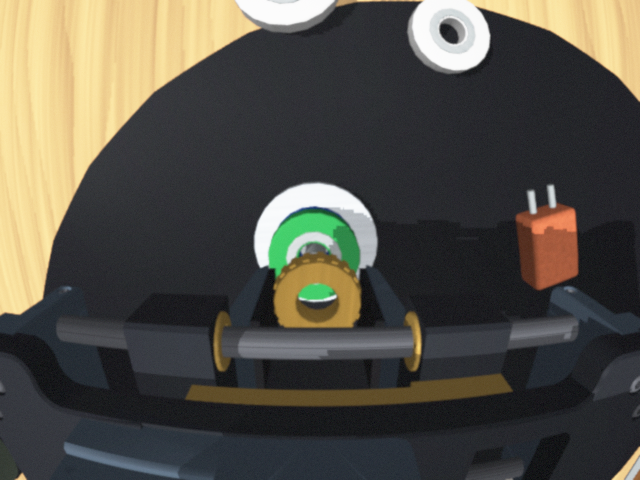

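move_arm:
  moves:
    - [[0,-0.15,0],0,-1]
    - [[1.5,-0.15,0],0,-1]
    - [[2.8,-0.15,0],0,-1]
    - [[3.6,-0.15,0],0,-1]
    - [[4.1,-0.15,0],0,-1]
    - [[4.1,-0.15,0],0,-1]

```text
time_s: 21.6
ee_pos: [411.8, 228.7, 133.0]
ee_rot: [-66.5, 90.0, -156.5]
force: [-1.1, -0.4, -0.9]
gripper_width: 40.6
```

move_arm:
  moves:
    - [[0.4,0,0],0,-1]
    - [[0.8,0,0],0,-1]
    - [[0.8,0,0],0,-1]
    - [[0.8,0,0],0,-1]
    - [[0.8,0,0],0,1]
    - [[0.8,0,0],0,1]
    - [[0.8,0,0],0,1]
    - [[0.8,0,0],0,1]
    - [[0.8,0,0],0,1]
    - [[-2,0,0],0,1]
    - [[-7,0,0],0,1]
    - [[-11,0,0],0,1]
    - [[-11,0,0],0,1]
    - [[-11,0,0],0,1]

```text
time_s: 23.35
ee_pos: [411.3, 228.5, 242.6]
ee_rot: [-64.4, 89.9, -154.4]
force: [-0.2, 0.3, 0.1]
gripper_width: 91.5
```

Run:
```python
from h import *
look('w13',[413,230.8,58],'Y',58,40)
```

```text
23.35 ee [411.3 228.5 242.6] [411.1 228.4 242.1] w 91.46734349766656
[[-1.1e-03  1.0e+00  0.0e+00]
 [-5.0e-04  0.0e+00 -1.0e+00]]
[318.5 237. ] (array([412.7, 231.6]), np.float64(21.4), np.float64(0.43), array([318.3, 235.5]))
```

View pics/w13.png

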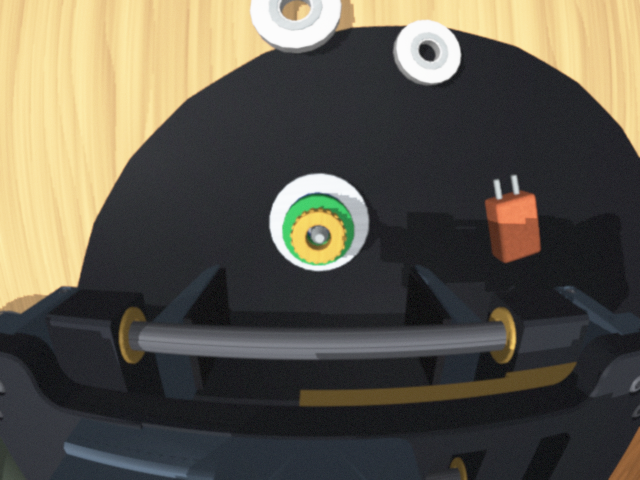

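move_arm:
  moves:
    - [[-0.6,9.6,-15.8],0,1]
    - [[-0.6,9.6,-15.8],0,1]
    - [[-0.6,9.6,-15.8],0,1]
    - [[-0.6,9.6,-15.8],0,1]
    - [[-0.6,9.6,-15.8],0,1]
    - [[-0.6,9.6,-15.8],0,1]
    - [[-0.6,9.6,-15.8],0,1]

```text
time_s: 24.28
ee_pos: [507.4, 385.7, 249.7]
ee_rot: [21.9, 90.0, -68.1]
force: [-0.2, -0.1, 0.0]
gripper_width: 91.3
```

Run:
```python
from h import *
s,R,o=look('w14',[508,387.7,16],'W',16,36)
print(circ('w14',o[3],'W',16,rmax=36,hole=True))
```

```text
24.275 ee [507.4 385.7 249.7] [507.5 385.9 249.8] w 91.28795369225398
[[ 0.e+00  1.e+00 -8.e-04]
 [-0.e+00 -8.e-04 -1.e+00]]
[316.8 223.5] (array([509.4, 389.1]), np.float64(30.5), np.float64(0.26), array([318.4, 220.8]))
(array([509.3, 390. ]), np.float64(8.5), np.float64(0.31), array([318.2, 220.9]))
```

View pics/w14.png

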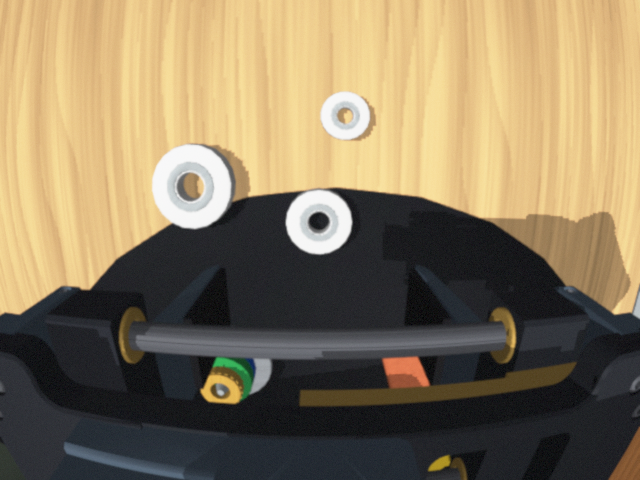

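move_arm:
  moves:
    - [[6,0.12,-0.16],0,1]
    - [[11,0.12,-0.16],0,1]
    - [[15,0.12,-0.16],0,1]
    - [[16.8,0.12,-0.16],0,1]
    - [[16.8,0.12,-0.16],0,1]
    - [[16.8,0.12,-0.16],0,1]
    - [[16.8,0.12,-0.16],0,-1]
    - [[16.8,0.12,-0.16],0,-1]
    - [[16.8,0.12,-0.16],0,-1]
    - [[16.8,0.12,-0.16],0,-1]
    - [[16.8,0.12,-0.16],0,-1]
    - [[15,0.12,-0.16],0,-1]
    - [[10,0.12,-0.16],0,-1]
    - [[4.8,0.12,-0.16],0,-1]
    - [[4.8,0.12,-0.16],0,-1]
    - [[4.8,0.12,-0.16],0,-1]
  force: 20

```text
time_s: 26.32
ee_pos: [508.6, 388.1, 201.5]
ee_rot: [-57.2, 90.0, -147.2]
force: [-0.7, -0.3, -0.6]
gripper_width: 60.0
```

Run:
```python
from h import *
held('w15','W',[413.0,230.8])
```

```text
26.325 [508.61 388.07 201.49] [508.35 387.85 200.4 ] 60.03582105645971 [-0.7 -0.3 -0.6]
295 256 378 317.0 238
305 255 379 317.0 238
proj foot/tip [218.80114867 392.42255939] [206.75086358 426.35009136]
ring [509.31118165 392.15710611 135.48714593]
```

View pics/w15.png

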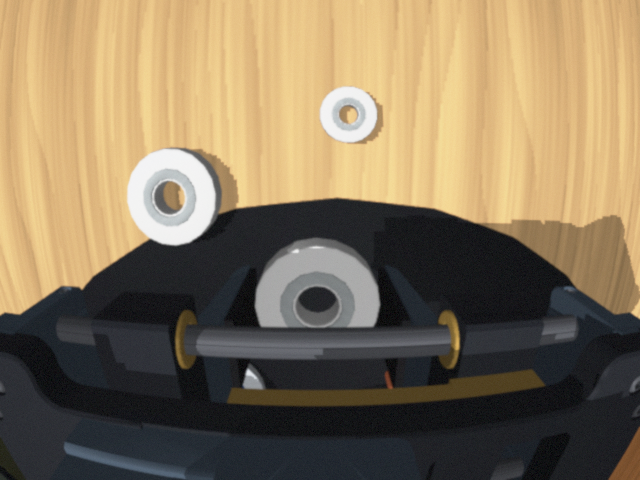

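move_arm:
  moves:
    - [[0,3.8,83.8],0,-1]
    - [[0,3.8,83.8],0,-1]
    - [[0,3.8,83.8],0,-1]
    - [[0,3.8,83.8],0,-1]
    - [[0,3.8,83.8],0,-1]
    - [[0,3.8,83.8],0,-1]
    - [[0,3.8,83.8],0,-1]
    - [[0,3.8,83.8],0,-1]
    - [[0,3.8,83.8],0,-1]
    - [[0,3.8,83.8],0,-1]
    - [[0,3.8,83.8],0,-1]
    - [[0,3.8,83.8],0,-1]
    - [[0,3.8,83.8],0,-1]
    - [[0,3.8,83.8],0,-1]
    - [[0,3.8,83.8],0,-1]
    - [[0,3.8,83.8],0,-1]
    - [[0,3.8,83.8],0,-1]

```text
time_s: 28.5
ee_pos: [547.2, -448.1, 201.0]
ee_rot: [-146.1, 89.9, 123.9]
force: [-0.3, 0.7, 0.4]
gripper_width: 59.8
```

Run:
```python
from h import *
held('w16','W',[546.3,-397.9])
d=load('w16')
```

```text
28.5 [ 547.15 -448.07  200.97] [ 547.26 -448.19  201.26] 59.79998109654593 [-0.3  0.7  0.4]
295 255 378 316.5 239
305 255 379 317.0 239
proj foot/tip [315.31166729 174.64189966] [314.91508742 181.85553477]
ring [ 547.79004962 -443.87060844  134.96720671]
```

View pics/w16.png

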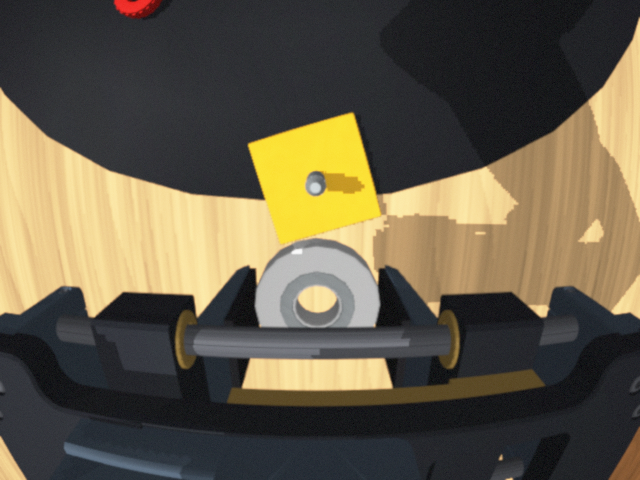

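Felt held. The square stand is in full view with its post tip near (315,185), so I'll measure the foot corners and the tip.

Run:
```python
from h import *
d=load('w16')
m=cv2.inRange(cv2.cvtColor(d['im'],cv2.COLOR_RGB2HSV),(22,180,80),(34,255,255));m[:100]=0;m[236:]=0
m[:,:230]=0;m[:,400:]=0
cs,_=cv2.findContours(m,0,2);q=max(cs,key=cv2.contourArea);P=np.array([plane(d,u,10,True)[:2] for u in q[:,0]]).astype(np.float32)
r=cv2.minAreaRect(P);print(r)
print(cv2.boxPoints(r))
c=d['im'][165:205,295:335];cv2.imwrite('pics/w16c.png',cv2.resize(c[:,:,::-1],None,fx=14,fy=14,interpolation=cv2.INTER_NEAREST))
```

```text
((546.2542114257812, -401.1312255859375), (84.31246185302734, 82.98953247070312), 16.405370712280273)
[[ 494.09485 -373.23206]
 [ 517.5337  -452.8429 ]
 [ 598.4136  -429.0304 ]
 [ 574.97473 -349.41956]]
```

View pics/w16c.png

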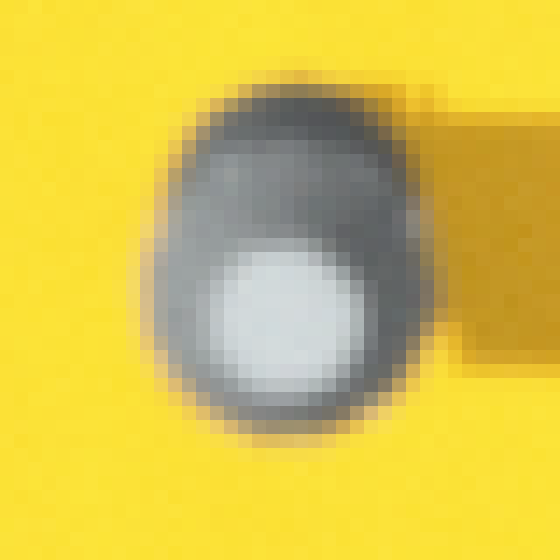

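Run:
```python
from h import *
d=load('w16');print(plane(d,(315.2,187.5),60,True));T=load('top0');print(tri(T,(529.8,241.18),d,proj(d,[546.25,-400.5,10],True),False,True))
print(tri(T,(541.7,238.8),d,(315.2,187.5),False,True))
```

```text
[ 546.48713069 -401.49652391   60.        ]
(array([ 546.63226645, -401.12455852,    1.98454686]), np.float64(0.9192227033075419))
(array([ 545.93697162, -401.51368588,   61.89900615]), np.float64(1.2302098513940731))
```

move_arm:
  moves:
    - [[0,-0.16,-4.5],0,-1]
    - [[0,-0.16,-4.5],0,-1]
    - [[3,-0.16,-4.5],0,-1]
    - [[3,-0.16,-4.5],0,-1]
    - [[3,-0.16,-4.5],0,-1]
    - [[3,-0.16,-4.5],0,-1]

```text
time_s: 29.3
ee_pos: [545.9, -405.2, 172.5]
ee_rot: [54.1, 89.9, -35.9]
force: [-0.0, -0.1, -0.7]
gripper_width: 60.0
```

Run:
```python
from h import *
held('w17','W',[546.4,-401.3])
```

```text
29.3 [ 545.91 -405.17  172.53] [ 545.81 -405.09  172.35] 60.01026006346511 [-0.  -0.1 -0.7]
295 255 379 317.0 235
305 254 379 316.5 235
proj foot/tip [316.27304111 242.76836047] [316.29141206 266.17782628]
ring [ 546.71698818 -401.12260272  106.52603359]
```

View pics/w17.png

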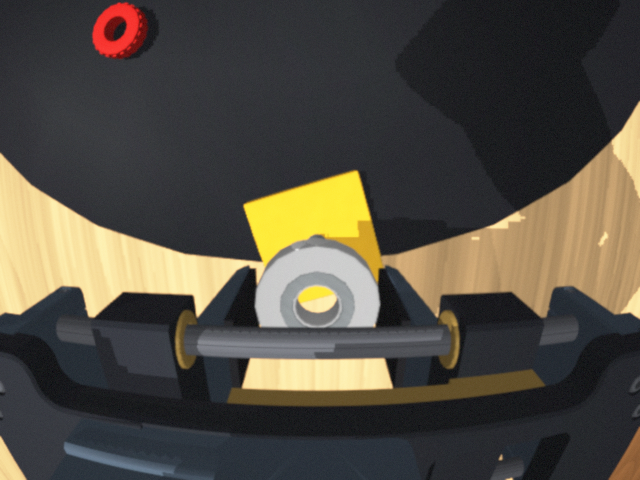

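move_arm:
  moves:
    - [[0,-0.03,-0.17],0,-1]
    - [[1.5,-0.03,-0.17],0,-1]
    - [[3,-0.03,-0.17],0,-1]
    - [[4,-0.03,-0.17],0,-1]
    - [[4.4,-0.03,-0.17],0,-1]
    - [[4.4,-0.03,-0.17],0,-1]

```text
time_s: 30.1
ee_pos: [545.1, -402.9, 126.8]
ee_rot: [-134.2, 90.0, 135.8]
force: [0.0, 0.3, -0.3]
gripper_width: 60.0
```

move_arm:
  moves:
    - [[1.2,0,0],0,-1]
    - [[2.4,0,0],0,-1]
    - [[3.35,0,0],0,-1]
    - [[3.35,0,0],0,-1]
    - [[3.35,0,0],0,-1]

```text
time_s: 30.72
ee_pos: [545.2, -403.0, 93.7]
ee_rot: [119.5, 90.0, 29.5]
force: [-0.7, 0.4, -0.5]
gripper_width: 60.1
```

move_arm:
  moves:
    - [[0,0,0],0,1]
    - [[0,0,0],0,1]
    - [[0,0,0],0,1]
    - [[0,0,0],0,1]
    - [[-4,0,0],0,1]
    - [[-10,0,0],0,1]
    - [[-15.5,0,0],0,1]
    - [[-15.5,0,0],0,1]
    - [[-15.5,0,0],0,1]

```text
time_s: 31.85
ee_pos: [544.7, -402.6, 248.1]
ee_rot: [-131.9, 89.9, 138.1]
force: [-0.1, -0.4, -0.9]
gripper_width: 91.2
```

Run:
```python
from h import *
look('w18',[546.4,-401.3,26],'W',26,34)
```

```text
31.85 ee [ 544.7 -402.6  248.1] [ 544.5 -402.5  247.1] w 91.19110300564206
[[-8.e-04  1.e+00 -0.e+00]
 [ 7.e-04 -0.e+00 -1.e+00]]
[318.3 227.3] (array([ 545.9, -402.1]), np.float64(29.7), np.float64(0.24), array([317.7, 227.3]))
```

View pics/w18.png

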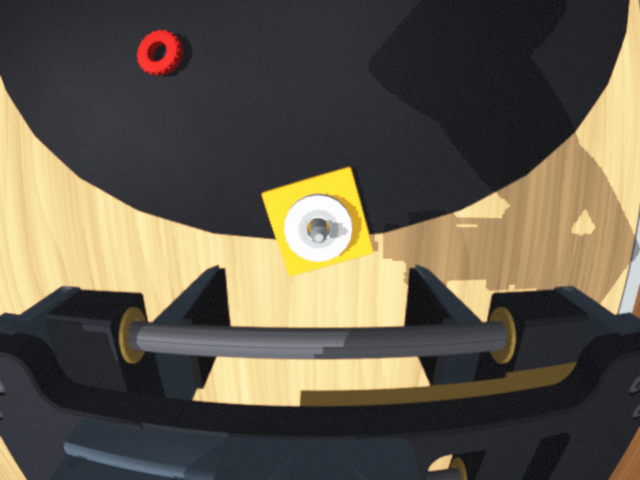

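move_arm:
  moves:
    - [[0,-14.8,-16.7],0,1]
    - [[0,-14.8,-16.7],0,1]
    - [[0,-14.8,-16.7],0,1]
    - [[0,-14.8,-16.7],0,1]
    - [[0,-14.8,-16.7],0,1]
    - [[0,-14.8,-16.7],0,1]
    - [[0,-14.8,-16.7],0,1]
    - [[0,-14.8,-16.7],0,1]

```text
time_s: 32.9
ee_pos: [397.6, -236.6, 248.3]
ee_rot: [-128.2, 90.0, 141.8]
force: [0.1, -0.4, -1.2]
gripper_width: 91.2
```

Run:
```python
from h import *
s,R,o=look('w19',[397.8,-233.2,16],'R',16,40)
print(circ('w19',o[3],'R',16,rmax=40,hole=True))
```

```text
32.9 ee [ 397.6 -236.6  248.3] [ 397.5 -236.4  248.4] w 91.17756003724345
[[-5.e-04  1.e+00 -4.e-04]
 [ 4.e-04 -4.e-04 -1.e+00]]
[316.5 222.4] (array([ 397.8, -234.2]), np.float64(21.9), np.float64(0.51), array([316.8, 223. ]))
(array([ 397.6, -233.8]), np.float64(8.8), np.float64(0.51), array([316.2, 223.5]))
```

View pics/w19.png

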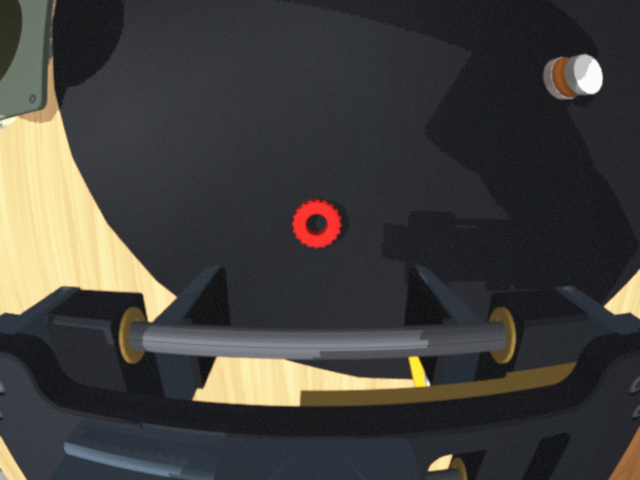

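move_arm:
  moves:
    - [[6,-0.04,-0.06],0,1]
    - [[11,-0.04,-0.06],0,1]
    - [[15,-0.04,-0.06],0,1]
    - [[16.6,-0.04,-0.06],0,1]
    - [[16.6,-0.04,-0.06],0,1]
    - [[16.6,-0.04,-0.06],0,1]
    - [[16.6,-0.04,-0.06],0,-1]
    - [[16.6,-0.04,-0.06],0,-1]
    - [[16.6,-0.04,-0.06],0,-1]
    - [[16.6,-0.04,-0.06],0,-1]
    - [[16.6,-0.04,-0.06],0,-1]
    - [[16.6,-0.04,-0.06],0,-1]
    - [[15,-0.04,-0.06],0,-1]
    - [[10,-0.04,-0.06],0,-1]
    - [[4.6,-0.04,-0.06],0,-1]
    - [[4.6,-0.04,-0.06],0,-1]
    - [[4.6,-0.04,-0.06],0,-1]

```text
time_s: 35.08
ee_pos: [396.1, -235.0, 202.1]
ee_rot: [-126.4, 89.9, 143.6]
force: [-0.3, 0.1, -1.8]
gripper_width: 41.8
```

Run:
```python
from h import *
held('w20','R',[546.4,-401.3])
```

```text
35.075 [ 396.14 -234.97  202.11] [ 395.86 -234.8   201.46] 41.802013111570076 [-0.3  0.1 -1.8]
295 274 360 317.0 254
305 274 360 317.0 254
proj foot/tip [462.56245904 395.03297341] [478.90942784 426.90200467]
ring [ 396.76439751 -230.84571863  136.10819388]
```

View pics/w20.png

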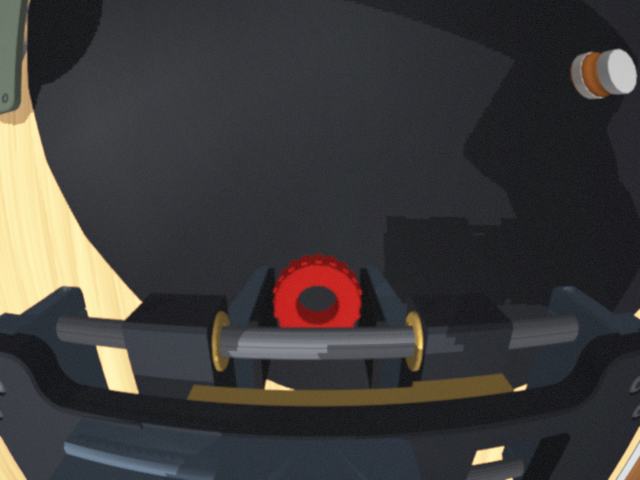

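move_arm:
  moves:
    - [[0,14.97,16.75],0,-1]
    - [[0,14.97,16.75],0,-1]
    - [[0,14.97,16.75],0,-1]
    - [[0,14.97,16.75],0,-1]
    - [[0,14.97,16.75],0,-1]
    - [[0,14.97,16.75],0,-1]
    - [[2.8,14.97,16.75],0,-1]
    - [[2.8,14.97,16.75],0,-1]
    - [[2.8,14.97,16.75],0,-1]
    - [[2.8,14.97,16.75],0,-1]
    - [[2.8,14.97,16.75],0,-1]

```text
time_s: 36.5
ee_pos: [546.6, -402.9, 175.6]
ee_rot: [56.5, 89.9, -33.5]
force: [0.5, -0.7, -1.3]
gripper_width: 41.9
```

Run:
```python
from h import *
held('w21','R',[546.4,-401.3])
```

```text
36.5 [ 546.61 -402.94  175.64] [ 546.55 -402.9   175.44] 41.92658407053969 [ 0.5 -0.7 -1.3]
295 275 360 317.5 255
305 274 360 317.0 255
proj foot/tip [315.41911592 244.62702614] [315.20297847 268.00000177]
ring [ 547.39038705 -398.90336128  109.64068273]
```

View pics/w21.png

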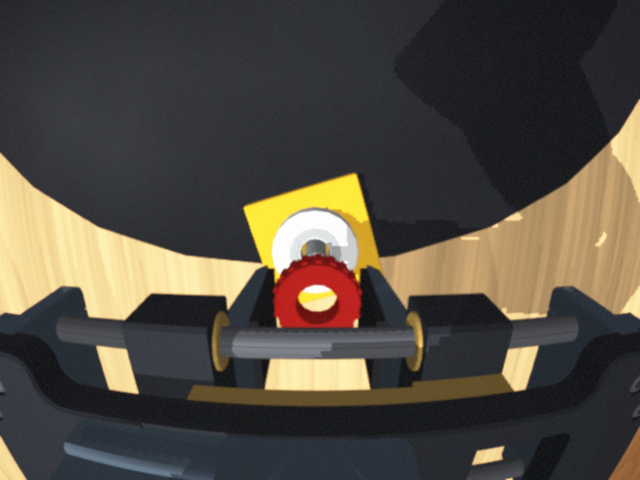

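move_arm:
  moves:
    - [[0,-0.11,-0.02],0,-1]
    - [[1.5,-0.11,-0.02],0,-1]
    - [[3,-0.11,-0.02],0,-1]
    - [[4,-0.11,-0.02],0,-1]
    - [[4.7,-0.11,-0.02],0,-1]
    - [[4.7,-0.11,-0.02],0,-1]

```text
time_s: 37.3
ee_pos: [545.1, -402.5, 126.9]
ee_rot: [-132.7, 89.9, 137.3]
force: [-0.4, 0.3, 0.2]
gripper_width: 41.7
```

move_arm:
  moves:
    - [[1,0,0],0,-1]
    - [[1.75,0,0],0,-1]
    - [[1.75,0,0],0,-1]
    - [[1.75,0,0],0,-1]
    - [[1.75,0,0],0,1]
    - [[1.75,0,0],0,1]
    - [[1.75,0,0],0,1]
    - [[1.75,0,0],0,1]
    - [[1.75,0,0],0,1]
    - [[-2,0,0],0,1]
    - [[-7,0,0],0,1]
    - [[-12,0,0],0,1]
    - [[-12,0,0],0,1]
    - [[-12,0,0],0,1]

```text
time_s: 39.05
ee_pos: [544.9, -402.4, 247.2]
ee_rot: [-132.3, 89.9, 137.7]
force: [0.1, 0.2, -0.8]
gripper_width: 90.9
```

Run:
```python
from h import *
look('w22',[546.4,-401.3,42],'R',42,40)
grab('scene','s2');grab('top','t2')
T,S=load('t2'),load('s2')
def crop(d,c,r):return cv2.resize(d['im'][c[1]-r:c[1]+r,c[0]-r:c[0]+r,::-1],(390,290),interpolation=cv2.INTER_CUBIC)
cv2.imwrite('pics/fin.png',np.vstack([np.hstack([crop(T,(226,299),30),crop(T,(530,241),30)]),np.hstack([crop(S,(366,187),32),crop(S,(166,370),32)])]))
```

```text
39.05 ee [ 544.9 -402.4  247.2] [ 544.7 -402.2  246.3] w 90.90014853424785
[[-7.e-04  1.e+00 -0.e+00]
 [ 7.e-04 -0.e+00 -1.e+00]]
[318.  232.3] (array([ 546.3, -401.1]), np.float64(20.8), np.float64(0.41), array([317.9, 231.7]))
```

View pics/w22.png

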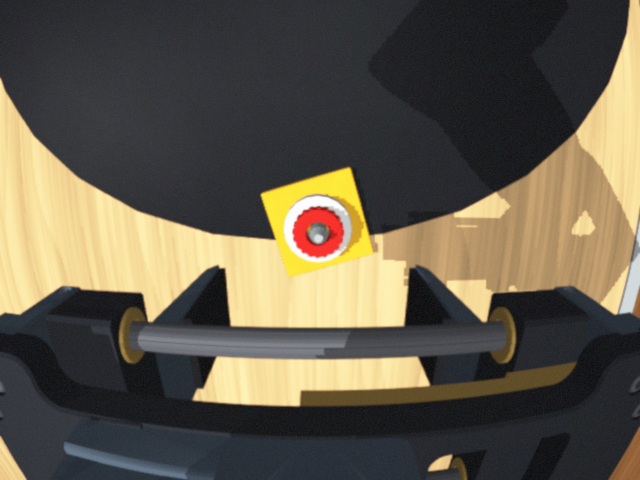

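View pics/fin.png

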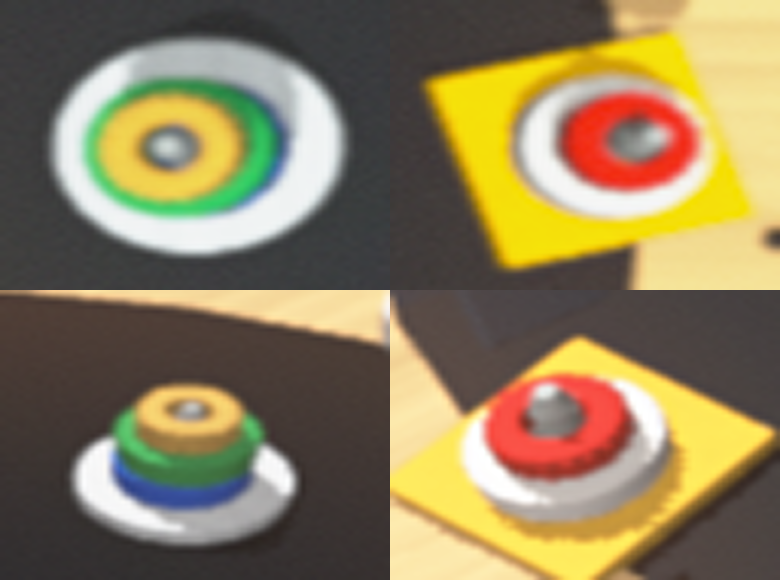

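View pics/s2.png

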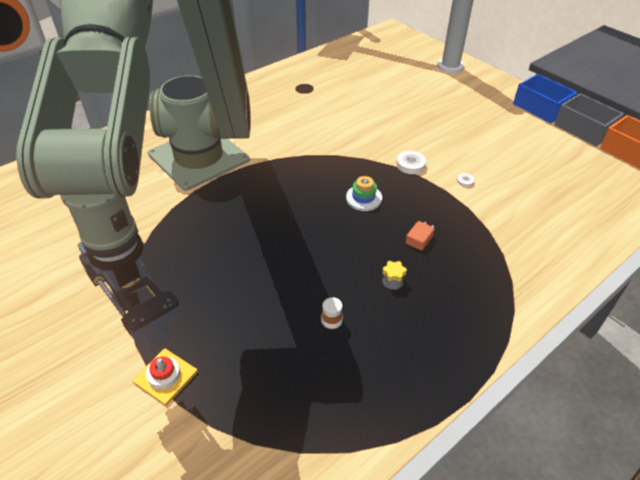

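Both stacks are flat, in the right order and released. The bystanders are at the same pixels as in the first picture, and the gripper is clear.

```bash
python3 -c "
from h import *
print(env.job_done())"
```

```text
the job is handed in; nothing more can be done
None
```

Both spindles are made up and the job is handed in at about 39 s of robot time, well inside the 109 s limit. The hand-in gives no verdict.

**Round stand:** blue backing disc, green wheel, then brass collar. After each ring was released, the wrist camera put its centre within about 2 mm of the measured post axis. The fitted radii matched a ring lying flat at the expected height.

**Square stand:** the middle-sized felt wheel (measured at 61 mm diameter, against the 60 mm given), then the red collar. Both centres were within about 1 mm of the axis.

**Last checks:** the top and scene pictures show both stacks in order and lying flat. The gripper was open and about 110 mm clear. The wooden block, amber jar and star knob look unmoved in the scene picture; I compared them by eye and did not measure them. Forces read during the placings stayed under 2 N.

**Disagreements:**
- The top camera placed the square stand about 3 mm away in y from the wrist camera. I went by the wrist camera, and its readings of the foot and the post tip agreed.
- The rings sat a steady 1–2 mm off the reported tool point in the camera readings. I allowed for that at each pick and place.

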